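# Load the boring jig's spring magazine

### The arm

A 7-joint arm with a two-finger parallel gripper is mounted at the origin on the work surface. World frame = base frame: x ahead of the robot, y to its left, z up, the work surface at z = 0. Lengths are in m, angles in rad, forces in N, time in s.
With the tool pointing down it reaches from about 0.425 to 0.925 m from the base axis. Payload 6.8 kg.
Tool frame: the origin (TCP) lies at the very end of the fingers, on their centre line; the grasp point (between the pads) lies 19 mm behind it; z points along the fingers, y is the line along which they close (so a half turn about z gives the same grasp; the last joint's range is limited). The gripper opens to 85 mm and grips with 20 to 120 N. Pads are 22 mm wide; open, the fingers measure 114 mm over their backs; the gripper's body (76 mm by 85 mm) begins 54 mm behind the grasp point. The pads swing forward as they close: fully open they stand 13 mm farther back than shut.
Start: joints at [-1.343, 0.477, 0.022, 1.555, -0.011, 1.109, -0.083], TCP at [0.222, 0.637, 0.231] pointing down, gripper open.
Joint ranges: [-2.96, 2.96], [-0.34, 2.1], [-1.41, 1.46], [0.24, 2.44], [-1.37, 4.51], [0.17, 1.92], [-2.96, 2.96]. Speed limits (rad/s): [2.39, 2.39, 3.14, 3.14, 3.14, 3.14, 3.14].

### API

Orientations are given as a unit quaternion [w, x, y, z].
In Python, from station import get_obs, read_camera, hand_in gives the robot as it stands.
- The arm moves only by the tool arm_command, never from a script. Its argument "commands" is one flat list of numbers, 7 for each row, row after row: the shift along the tool's x, y, z in m, then the turn, a rotation vector about the tool's x, y, z in degrees, then the opening, from 0 (shut) to 1 (fully open). In form: [tx, ty, tz, rx, ry, rz, fingers, tx, ty, tz, rx, ry, rz, fingers, ...]. A call has 1 to 8 rows; each row is the pose to reach, as a shift and turn from the pose commanded when the call began, along the tool's axes at that moment; what a row does not reach only later rows make up. A row lasts 1/10 s, in which the tool goes at most 50 mm and 8.59 degrees, less where a joint would pass 70% of its speed; a pose out of reach is approached as far as the arm can. A call with a gripper value outside its range is refused whole. The fingers move at their own pace and stop on an object; "force" is the grip in N (left out, the last holds). Time passes only in rows, so rows that repeat a pose let the fingers close. It gives the time, the measured TCP pose, the force, the opening and the grip force at its end, in the units of the state.
- get_obs(): the state, without advancing time (a new reading comes with each control period).
- read_camera(name): name is "scene" or "top" or "wrist"; returns a dict with "img" (400x640x3 uint8, red, green, blue), "camera_matrix" (3x3 intrinsics, pixels), "pose" (4x4, takes a point from camera to world coordinates). Camera axes: x right, y down, z forward; pixel columns grow to the right and rows downward; lengths in m; the calibration is good to about 2 mm. The wrist camera is an equidistant fisheye: a pixel r from the principal point sees the ray r / f radians off the axis. A picture is of the moment at which its call begins. There is no depth.
- hand_in(): hands the job in; it is judged then, once.
The state is a dict: "t": time; "q": joint angles; "joint_vel": joint speeds; "joint_torque": joint torques, N m; "eef_pos": TCP position; "tool_rot": TCP orientation; "contact_force": force on the tool from outside, world axes, zero at the start; "torque": the same for the moment, N m; "gripper_width": opening from 0.0 (shut) to 1.0 (fully open); "grasp_force": force on a finger pad.
Only numpy, scipy, OpenCV 4.12 (cv2) and the standard library are available. Lean on these libraries where they do the work, as an engineer would, in place of code of your own. Each camera call takes 0.05 s, during which the arm holds its last target. There are 200 camera calls.

### The job

Load the two sawn rectangular tagua blanks into the boring jig's spring magazine, one at a time: lay a blank lengthwise in the open bay, push the slide by its handle all the way to the end stop so that the blank goes past the brass lips, then let go so that the slide snaps back home by itself before you fetch the next. The motor head hangs over the end of the handle's path, so lean the tool back there. Leave everything else on the bench where it is.

Things in the scene. Friction and masses are not known exactly. Their poses are not given: they have to be found in the camera images.
- blank_a_center (a point): Centre (half-way up) of one of two identical sawn tagua blanks: ivory-coloured rectangular brick, 34 long (own x) x 26 wide (own y) x 28 tall (z up), 30 g. It stands loose on the bench.
- blank_b_center (a point): Centre of the other blank, identical to the first.
- jig: Fixed boring jig carrying bay, slide, brass lips, spring magazine and motor head. Origin on the bench under the lips' tips; own x is the loading direction (bay, lips, magazine), y left of that, z up. Jig coordinates below are in mm in this frame. Wooden base 12 thick, x -95..140, y -35..105.
- bay (a point): On the bay's floor (12 above the bench), jig x -44, y 0: where the middle of a blank's underside goes (10 off along x is fine), long side along x. Axes as the jig's. Open trough between two low rails (tops 20 above the bench); inner width 38 from x -90 to -50, narrowing to 30 at x -15. The slide's nose at rest ends at x -73.
- lips (a point): Jig x 0, y 0, 26 above the bench, midway between the tips of two brass leaf lips, 20 tall, one from each side, tips about 19 apart. They spring aside for a blank pushed in +x and close behind it. Pushing a blank through takes 5 to 15 N on the handle.
- magazine (a point): Jig x 46, y 0, 26 above the bench: middle of the magazine, x 2..90, 30 wide inside, for two blanks in a row. Roofed by two brass strips (top 46 above the bench) with a slot between, so it is loaded from the bay only.
- motor_head (a point): Middle of the underside (160 above the bench) of the jig's motor head, a box x 43..138, y 42..118, top 260, on a column x 108..134; a cross arm (underside 177) reaches to y -15 at x 98..128. It hangs over the end of the handle's path: an upright gripper on the handle hits it, so there the tool leans back, its body toward jig -x, by 30 to 45 degrees.
- grip (a point): Grasp point, 62 above the bench, on the slide's upright handle: a pale wooden fin 12 long (x) x 12 wide (y), 30 to 80 above the bench, left of the bay; pinch it across y. At rest at jig x -43, y 75; travels 78 in jig +x. Axes as the jig's. A crossbar 23 to 31 above the bench, at x -85 at rest, joins it to the nose.
- slide (a joint): Spring-return slide, m: 0 at rest (home), 0.078 fully pushed in the jig's +x (the end stop). The spring pushes back with about 3 N at home, 7 N at the end; let go, it returns by itself in about 0.3 s.
- follower (a joint): Magazine's spring follower (brass plate), m: 0 empty; about 0.033 with one blank loaded, 0.067 with two.
- mouse: Reddish-brown carved mouse, about 50 x 40 x 33 tall (mm). Origin at the centre of its underside. Bystander, to be left alone.
- canister: Round screw-top pewter canister, 52 across, 56 tall (mm). Origin at the centre of its underside. Bystander, to be left alone.
- clip: Bent brass spring clip, 46 x 18, 35 tall, gripping a round brown tagua nut 29 across (mm). Origin at the centre of its underside. Bystander, to be left alone.
- offcut: Ivory-coloured tagua offcut, a plain ROUND disc 38 across and 26 tall (not a blank) (mm). Origin at the centre of its underside. Bystander, to be left alone.
- tweezers: Blackened steel tweezers lying flat, 115 long along own x, 14 wide, 7 tall (mm). Origin at the centre of its underside. Bystander, to be left alone.
- inkstone: Grey slate inkstone, 75 x 115, 18 tall (mm). Origin at the centre of its underside. Bystander, to be left alone.

How it is judged:
By the outcome, as a careful person would: the job done as asked, in the order asked, and still so for the second after the job is handed in, with the robot touching nothing.
It also fails if it takes over 69 s, if anything falls off the work surface, if the arm or the gripper's body presses on something with over 40 N, if the wrist force passes 120 N, or if a joint passes its speed limit or range.

## Working session

There is one attempt and no reset: what is moved stays moved. The work goes in short steps, Python scripts to look and compute and a tool call to move; the robot and the scene stay as the last step left them, time stands still between calls to the robot, and variables do not carry over. Pictures are saved under pics/ and viewed, at most 10 in all, crops included, and the job is handed in when it is done.

Besides the shell and the picture viewer there is one more tool, called after "Call:" as a command line: name --argument value ..., lists and objects as JSON in quotes. arm_command: Moves the arm, as the interface text tells. Its arguments: {"type":"object","properties":{"commands":{"type":"array","items":{"type":"number"}},"force":{"type":"number"}},"required":["commands"]}

```bash
ls; mkdir -p pics; python3 - <<'E'
from station import get_obs, read_camera
import cv2,numpy as np
o=get_obs();print(o)
for n in("scene","top"):
    c=read_camera(n);cv2.imwrite(f"pics/{n}0.png",c["img"][:,:,::-1]);print(n,c["camera_matrix"],c["pose"])
    np.savez(f"{n}0.npz",**c)
E
```

```text
pics
{'t': 0.0, 'q': array([-1.34311033,  0.47780767,  0.0223542 ,  1.55645619, -0.01147678,
        1.10929729, -0.08308837]), 'joint_vel': array([-0.00068111,  0.0015615 , -0.00059224,  0.00120915,  0.00136178,
        0.00062356,  0.00041923]), 'joint_torque': array([ 1.97410518e-04, -5.96449149e+01,  1.60830639e+00, -2.81192887e+01,
        1.25406525e-02,  9.59708792e-03,  2.58707274e-05]), 'eef_pos': array([0.22225371, 0.63673127, 0.23031893]), 'tool_rot': array([-7.20109721e-05,  1.67090147e-01,  9.85941193e-01, -9.17234492e-04]), 'contact_force': array([-0.47313402, -0.27284283,  0.822942  ]), 'torque': array([ 0.00293236, -0.03108558, -0.0302316 ]), 'grasp_force': 0.0, 'gripper_width': 1.0044034954744534}
scene [[472.70270404   0.         318.57247186]
 [  0.         472.70270404 203.85144779]
 [  0.           0.           1.        ]] [[ 0.07143958  0.83661181 -0.54311792  1.07427801]
 [ 0.99740869 -0.06455933  0.03174884 -0.04951819]
 [-0.00850187 -0.54397866 -0.83905598  0.88923955]
 [ 0.          0.          0.          1.        ]]
top [[386.81619465   0.         320.57627975]
 [  0.         386.81619465 202.35664567]
 [  0.           0.           1.        ]] [[-0.02915343 -0.9932563   0.11221408  0.45095551]
 [-0.99920962  0.03199341  0.02359126 -0.05256823]
 [-0.02702227 -0.11143762 -0.99340397  1.10500761]
 [ 0.          0.          0.          1.        ]]
```

View pics/top0.png

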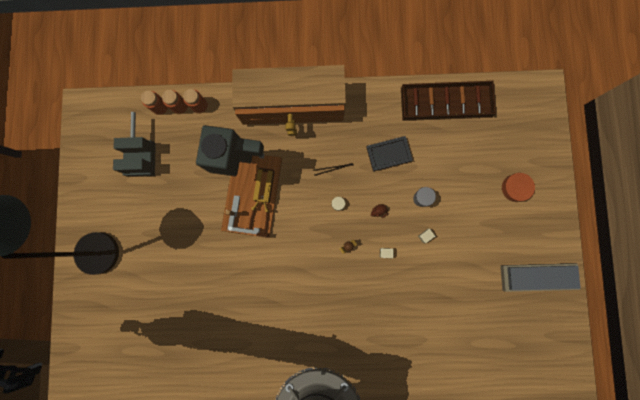

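View pics/scene0.png

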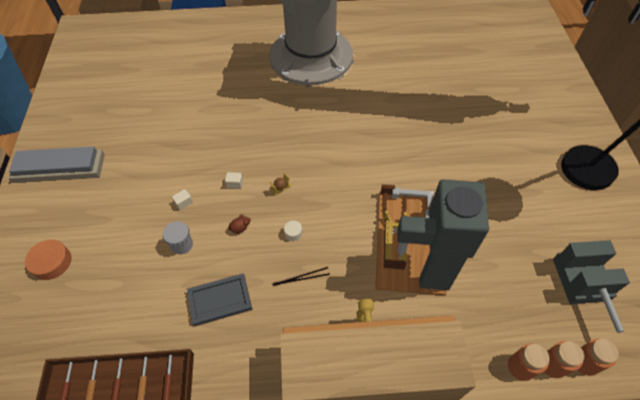

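Top view: blanks near (388,253) and (428,236), round offcut (339,203), jig around (250,195) with its loading direction up-image; the scene view agrees (blanks (233,180), (181,199); jig (410,240)). I'll measure the blanks by mask and view enlarged crops of the jig.

```bash
cat > h.py <<'E'
import numpy as np,cv2
from scipy.spatial.transform import Rotation as R
def ray(c,uv):
    K=c["camera_matrix"];T=c["pose"]
    d=np.array([(uv[0]-K[0,2])/K[0,0],(uv[1]-K[1,2])/K[1,1],1.]);return T[:3,3],T[:3,:3]@d
def onplane(c,uv,z):
    o,d=ray(c,uv);return o+d*(z-o[2])/d[2]
def proj(c,p):
    T=c["pose"];q=T[:3,:3].T@(np.asarray(p)-T[:3,3]);K=c["camera_matrix"];return (K@(q/q[2]))[:2]
def two(c1,u1,c2,u2):
    o1,d1=ray(c1,u1);o2,d2=ray(c2,u2)
    s=np.linalg.lstsq(np.c_[d1,-d2],o2-o1,rcond=None)[0];a=o1+s[0]*d1;b=o2+s[1]*d2
    return (a+b)/2,np.linalg.norm(a-b)
E
python3 - <<'E'
from h import *
t=dict(np.load("top0.npz"));s=dict(np.load("scene0.npz"))
print(proj(t,[.222,.637,.23]),proj(s,[.222,.637,.23]))
for n,c in(("top",t),("scene",s)):
    hsv=cv2.cvtColor(c["img"],cv2.COLOR_RGB2HSV)
    m=((hsv[...,1]<90)&(hsv[...,2]>180)).astype(np.uint8)
    k,l,st,ce=cv2.connectedComponentsWithStats(m)
    for i in range(1,k):
        if 30<st[i,4]<900:
            mm=(l==i).astype(np.uint8);cn=cv2.findContours(mm,0,2)[0][0]
            print(n,ce[i].round(1),st[i,4],onplane(c,ce[i],.028).round(4),cv2.minAreaRect(cn))
a=cv2.resize(t["img"][140:250,190:300],(400,400),interpolation=2)
b=cv2.resize(s["img"][170:310,360:500],(400,400),interpolation=2)
cv2.imwrite("pics/crop0.png",np.hstack([a,b])[:,:,::-1])
E
```

```text
[ 24.23555155 358.45850762] [605.27497627  22.23754192]
top [337.6 202.9] 109 [ 0.5696 -0.0745  0.028 ] ((337.5000305175781, 203.00003051757812), (10.60660171508789, 10.60660171508789), 45.0)
top [426.9 235.6] 81 [ 0.4711 -0.3173  0.028 ] ((426.98779296875, 235.60975646972656), (7.496340751647949, 10.463642120361328), 51.34019088745117)
top [386.6 252.8] 95 [ 0.4273 -0.2045  0.028 ] ((386.5, 253.0), (8.0, 11.0), 90.0)
scene [233.1 176.4] 134 [ 0.4282 -0.2043  0.028 ] ((233.0, 176.5), (9.0, 14.0), 90.0)
scene [181.  195.7] 157 [ 0.4722 -0.3176  0.028 ] ((181.0076904296875, 195.63845825195312), (9.79874324798584, 16.248550415039062), 60.2551155090332)
scene [292.7 227.4] 224 [ 0.5714 -0.0754  0.028 ] ((293.0000305175781, 227.50003051757812), (16.26345443725586, 16.263456344604492), 45.0)
```

View pics/crop0.png

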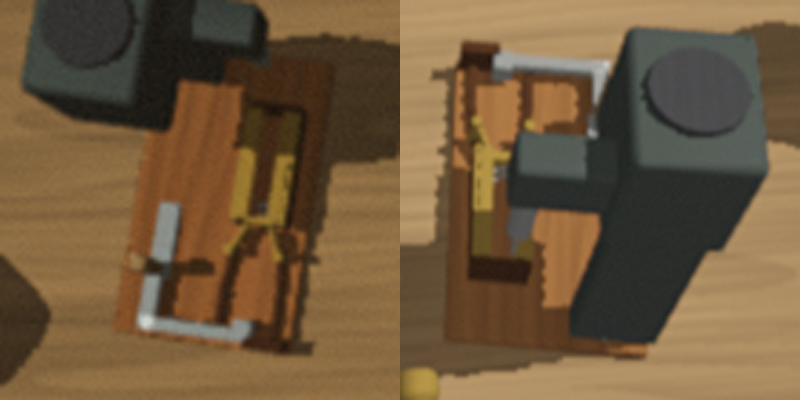

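Crop shows: base top corners in top crop at about (115,328) near-left, (333,62) far-right, fin top at (135,258), L-shaped steel slide corner (148,320), lip tips ~(248,220)/(268,222); magazine brass strips beyond. I'll fit the jig pose to these.

```bash
python3 - <<'E'
from h import *
t=dict(np.load("top0.npz"));s=dict(np.load("scene0.npz"))
T=lambda x,y:(190+x*110/400-.5,140+y*110/400-.5)
S=lambda x,y:(360+(x-400)*.35-.5,170+y*.35-.5)
obs=[(T(116,329),(-95,105),12,t),(T(333,64),(140,-35),12,t),(T(293,353),(-95,-35),12,t),(T(130,253),(-43,75),80,t),(T(257,221),(0,0),36,t),(S(449,341),(140,-35),12,s)]
P=np.array([onplane(c,u,z/1000)[:2] for u,_,z,c in obs]);Q=np.array([q for _,q,_,_ in obs])/1000
print(P.round(4))
q0=Q.mean(0);p0=P.mean(0);a=Q-q0;b=P-p0
th=np.arctan2((a[:,0]*b[:,1]-a[:,1]*b[:,0]).sum(),(a*b).sum());M=np.array([[np.cos(th),-np.sin(th)],[np.sin(th),np.cos(th)]])
o=p0-M@q0;print("yaw",np.degrees(th),"origin",o);print(((o+Q@M.T-P)*1000).round(1))
f=lambda x,y:o+M@np.array([x,y])/1000
print("bay",f(-44,0),"grip",f(-43,75),"end",f(35,75))
# blanks orient: corners of contour on plane
for n,c,uvs in(("top",t,[(426.9,235.6),(386.6,252.8)]),("scene",s,[(181,195.7),(233.1,176.4)])):
  hsv=cv2.cvtColor(c["img"],cv2.COLOR_RGB2HSV);m=((hsv[...,1]<90)&(hsv[...,2]>180)).astype(np.uint8);l=cv2.connectedComponents(m)[1]
  for u in uvs:
    i=l[int(u[1]),int(u[0])];yx=np.argwhere(l==i)
    X=np.array([onplane(c,(x,y),.028)[:2] for y,x in yx],np.float32)
    C=np.cov(X.T);w,v=np.linalg.eigh(C);print(n,u,"yaw",np.degrees(np.arctan2(v[1,1],v[0,1])),np.sqrt(12*w),X.mean(0))
o=__import__("station").get_obs();r=R.from_quat(np.roll(o["tool_rot"],-1));print(r.as_matrix())
E
```

```text
[[0.5046 0.2575]
 [0.7097 0.0837]
 [0.4817 0.1189]
 [0.5569 0.2278]
 [0.583  0.1415]
 [0.7152 0.0839]]
yaw -9.518440085280202 origin [0.58204655 0.14117963]
[[ 1.2  3. ]
 [ 4.7 -0.2]
 [ 0.8  3.4]
 [-4.8 -5.5]
 [-1.  -0.3]
 [-0.9 -0.4]]
bay [0.53865232 0.14845569] grip [0.55204093 0.22225776] end [0.62896706 0.20935928]
top (426.9, 235.6) yaw 130.85588793861518 [0.02075753 0.02963582] [ 0.47109473 -0.31728694]
top (386.6, 252.8) yaw 88.61772655018164 [0.02240883 0.03149169] [ 0.42733547 -0.20453344]
scene (181, 195.7) yaw 122.71810611398301 [0.02701502 0.03415174] [ 0.4721199 -0.3175856]
scene (233.1, 176.4) yaw 69.89478457601236 [0.02513114 0.03335608] [ 0.42818353 -0.20431869]
[[-9.44148817e-01  3.29519096e-01 -4.21369359e-04]
 [ 3.29519339e-01  9.44147469e-01 -1.60074909e-03]
 [-1.29642578e-04 -1.65019471e-03 -9.99998630e-01]]
```

```bash
cat >> h.py <<'E'
from station import get_obs,read_camera,hand_in
def tool(phi,lean=0,jx=None):
    a=np.radians(phi);y=np.array([np.cos(a),np.sin(a),0]);z=np.array([0,0,-1.])
    if lean:
        b=np.radians(jx);z=np.array([np.sin(np.radians(lean))*np.cos(b),np.sin(np.radians(lean))*np.sin(b),-np.cos(np.radians(lean))])
    return np.c_[np.cross(y,z),y,z]
def cur():
    o=get_obs();return o["eef_pos"],R.from_quat(np.roll(o["tool_rot"],-1)).as_matrix(),o
def cmd(p,M):
    P,C,o=cur();print("shift",(C.T@(np.array(p)-P)).round(4),"rot",np.degrees(R.from_matrix(C.T@M).as_rotvec()).round(1))
def wproj(c,p):
    T=c["pose"];q=T[:3,:3].T@(np.asarray(p)-T[:3,3]);K=c["camera_matrix"];th=np.arctan2(np.hypot(q[0],q[1]),q[2]);f=th/np.hypot(q[0],q[1])
    return np.array([K[0,2]+K[0,0]*f*q[0],K[1,2]+K[1,1]*f*q[1]])
def wplane(c,uv,z):
    K=c["camera_matrix"];T=c["pose"];a=np.array([(uv[0]-K[0,2])/K[0,0],(uv[1]-K[1,2])/K[1,1]]);th=np.hypot(*a)
    d=T[:3,:3]@np.r_[a/th*np.sin(th),np.cos(th)] if th>0 else T[:3,2];o=T[:3,3];return o+d*(z-o[2])/d[2]
E
python3 - <<'E'
from h import *
c=read_camera("wrist");P,C,o=cur();print(C.T@(c["pose"][:3,3]-P),C.T@c["pose"][:3,:3],c["camera_matrix"])
cmd([.49,.165,.31],tool(80.5))
E
```

```text
[ 0.07772909  0.00042044 -0.14289065] [[-6.39975381e-04 -9.53008308e-01 -3.02943484e-01]
 [ 9.99998843e-01 -1.91903883e-04 -1.50882481e-03]
 [ 1.37978655e-03 -3.02944099e-01  9.53007329e-01]] [[309.70691629   0.         319.66115727]
 [  0.         309.70691629 197.29362533]
 [  0.           0.           1.        ]]
shift [-0.4083 -0.3575 -0.0789] rot [-0.1 -0.  -9.7]
```

Call:
arm_command --commands '[-0.408,-0.357,-0.079,0,0,-9.7,1,-0.408,-0.357,-0.079,0,0,-9.7,1,-0.408,-0.357,-0.079,0,0,-9.7,1,-0.408,-0.357,-0.079,0,0,-9.7,1,-0.408,-0.357,-0.079,0,0,-9.7,1,-0.408,-0.357,-0.079,0,0,-9.7,1,-0.408,-0.357,-0.079,0,0,-9.7,1,-0.408,-0.357,-0.079,0,0,-9.7,1]'

```text
t: 0.95
eef_pos: [0.4183, 0.291, 0.2892]
tool_rot: [-0.0, 0.083, 0.997, 0.0]
contact_force: [1.3, 0.2, 0.6]
gripper_width: 1.001
grasp_force: 0.0
```

```bash
python3 - <<'E'
from h import *
print(cur()[0]);cmd([.50,.165,.25],tool(80.5))
E
```

```text
[0.41830216 0.29101539 0.28924301]
shift [-0.1015 -0.1107  0.0392] rot [ 0. -0. -0.]
```

Call:
arm_command --commands '[-0.1,-0.11,0.04,0,0,0,1,-0.1,-0.11,0.04,0,0,0,1,-0.1,-0.11,0.04,0,0,0,1,-0.1,-0.11,0.04,0,0,0,1,-0.1,-0.11,0.04,0,0,0,1]'

```text
t: 1.45
eef_pos: [0.4984, 0.1663, 0.2484]
tool_rot: [-0.001, 0.085, 0.996, -0.0]
contact_force: [-0.1, 0.9, 0.1]
gripper_width: 0.997
grasp_force: 0.0
```

```bash
python3 - <<'E'
from h import *
print(cur()[0]);c=read_camera("wrist");np.savez("w1.npz",**c)
o=np.array([.582,.1412]);th=np.radians(-9.5);M=np.array([[np.cos(th),-np.sin(th)],[np.sin(th),np.cos(th)]])
im=cv2.resize(c["img"],(800,500),interpolation=2)[:,:,::-1].copy()
for x,y,z in[(-95,105,12),(-95,-35,12),(140,-35,12),(-43,75,80),(0,0,36),(-73,0,31)]:
    u=wproj(c,np.r_[o+M@[x/1000,y/1000],z/1000]);print((x,y),u.round(1));cv2.circle(im,tuple((u*1.25).astype(int)),3,(0,255,0),1)
cv2.imwrite("pics/w1.png",im)
E
```

```text
[0.49836954 0.16632426 0.24840139]
(-95, 105) [394.1 158.6]
(-95, -35) [283.  158.5]
(140, -35) [290.7 311.3]
(-43, 75) [378.6 216.7]
(0, 0) [311.4 236.3]
(-73, 0) [310.7 179.1]
```

View pics/w1.png

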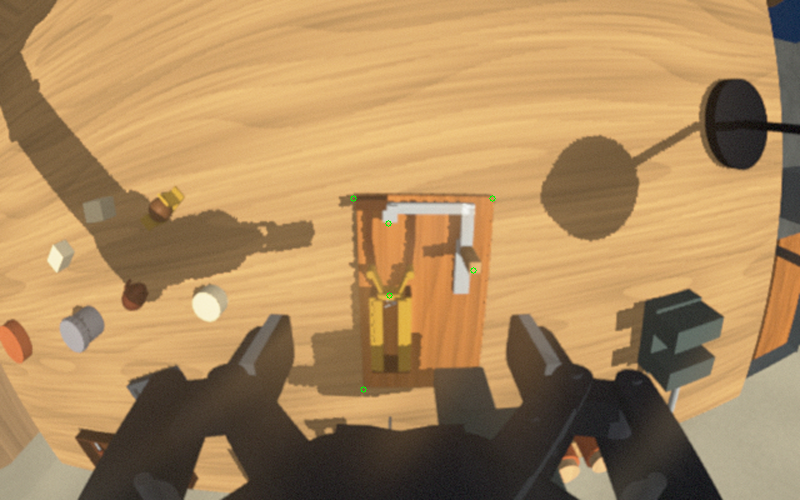

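Overlay agrees with the jig within 2 mm (fin top ~(473,268) vs (473,271); strips' centre x 390.5 vs 389). I shift the origin 1 mm in jig y. Now to blank a.

```bash
python3 - <<'E'
from h import *
cmd([.428,-.204,.15],tool(-2))
E
```

```text
shift [ 0.0069 -0.3786  0.0988] rot [-0.  -0.  82.4]
```

Call:
arm_command --commands '[0.007,-0.379,0.098,0,0,82,1,0.007,-0.379,0.098,0,0,82,1,0.007,-0.379,0.098,0,0,82,1,0.007,-0.379,0.098,0,0,82,1,0.007,-0.379,0.098,0,0,82,1,0.007,-0.379,0.098,0,0,82,1,0.007,-0.379,0.098,0,0,82,1,0.007,-0.379,0.098,0,0,82,1]'

```text
t: 2.3
eef_pos: [0.4287, -0.2049, 0.1509]
tool_rot: [0.0, 0.633, 0.774, 0.001]
contact_force: [0.9, 0.4, -0.7]
gripper_width: 1.002
grasp_force: 0.0
```

```bash
python3 - <<'E'
from h import *
print(cur()[0]);cmd([.428,-.204,.15],tool(-2))
E
```

```text
[ 0.4286793  -0.2048761   0.15094736]
shift [ 0.001  -0.0005  0.0009] rot [ 0.1 -0.  13.5]
```

Call:
arm_command --commands '[0,0,0,0,0,13.5,1,0,0,0,0,0,13.5,1,0,0,0,0,0,13.5,1]'

```text
t: 2.6
eef_pos: [0.4293, -0.203, 0.151]
tool_rot: [-0.0, 0.717, 0.697, 0.0]
contact_force: [-0.1, 0.1, 0.2]
gripper_width: 1.0
grasp_force: 0.0
```

```bash
cat >> h.py <<'E'
def blank(c,z=.028,near=None):
    "ivory regions in wrist image, back-projected onto plane z"
    hsv=cv2.cvtColor(c["img"],cv2.COLOR_RGB2HSV);m=((hsv[...,1]<85)&(hsv[...,2]>120)).astype(np.uint8)
    k,l,st,ce=cv2.connectedComponentsWithStats(m);out=[]
    for i in range(1,k):
        if st[i,4]<150 or st[i,4]>6000: continue
        cn=cv2.findContours((l==i).astype(np.uint8),0,2)[0][0][:,0]
        X=np.array([wplane(c,u,z)[:2] for u in cn],np.float32)*1000
        (ct,sz,an)=cv2.minAreaRect(X)
        if near is None or np.hypot(*(np.array(ct)/1000-near))<.06: print(ce[i].round(),st[i,4],"ctr",np.round(ct,1),"size",np.round(sz,1),"ang",round(an,1))
E
python3 - <<'E'
from h import *
P,C,o=cur();print(P,np.degrees(np.arctan2(C[1,1],C[0,1])));c=read_camera("wrist");np.savez("w2.npz",**c)
blank(c);cv2.imwrite("pics/w2.png",cv2.resize(c["img"],(800,500))[:,:,::-1])
E
```

```text
[ 0.42931298 -0.2030085   0.15101131] -1.6775890149701793
[39. 44.] 1820 ctr [104.2 -17. ] size [ 65.  139.4] ang 10.6
[467.  51.] 1182 ctr [566.7 -73.5] size [36.9 40.7] ang 51.3
[318. 187.] 1167 ctr [ 427.7 -200.3] size [38.5 25.8] ang 84.5
[208. 272.] 453 ctr [ 308.3 -289.3] size [68.6 12.4] ang 56.0
[432. 272.] 433 ctr [ 544.3 -296.9] size [11.6 69. ] ang 33.5
[471. 281.] 880 ctr [ 589.1 -309. ] size [31.4 96.7] ang 49.6
[362. 287.] 811 ctr [ 469.2 -309. ] size [28.4 47.6] ang 31.3
```

View pics/w2.png

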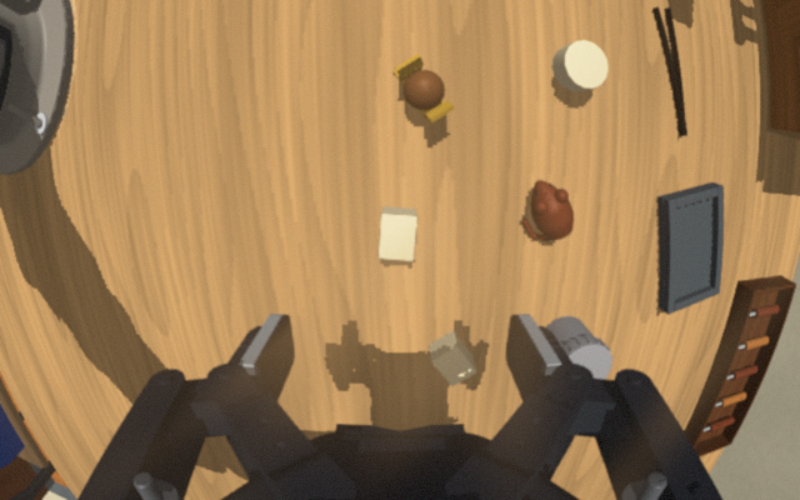

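Blank a is centred at pixel (397,237); the near side face adds to the length, so centre ≈ (0.4278,−0.203), long axis 84.5°. Descend and grip.

```bash
python3 - <<'E'
from h import *
cmd([.4278,-.203,.008],tool(-5.5))
E
```

```text
shift [-0.0002 -0.0016  0.1431] rot [ 0. -0.  4.]
```

Call:
arm_command --commands '[0,-0.0015,0.1,0,0,4,0.8,0,-0.0015,0.1,0,0,4,0.8,0,-0.0015,0.143,0,0,4,0.8,0,-0.0015,0.143,0,0,4,0.8,0,-0.0015,0.143,0,0,4,0,0,-0.0015,0.143,0,0,4,0,0,-0.0015,0.143,0,0,4,0,0,-0.0015,0.143,0,0,4,0]' --force 35

```text
t: 3.45
eef_pos: [0.4288, -0.2049, 0.0103]
tool_rot: [0.002, 0.742, 0.671, 0.001]
contact_force: [-0.6, 0.0, 8.2]
gripper_width: 0.297
grasp_force: 34.5
```

```bash
python3 - <<'E'
from h import *
P,C,o=cur();print(P,o["gripper_width"],o["grasp_force"])
E
```

```text
[ 0.42880758 -0.20485937  0.01027972] 0.2969107118721998 34.46857988834381
```

Call:
arm_command --commands '[0,0,-0.05,0,0,0,0,0,0,-0.1,0,0,0,0,0,0,-0.11,0,0,0,0]'

```text
t: 3.75
eef_pos: [0.4299, -0.2059, 0.1235]
tool_rot: [0.004, 0.742, 0.67, 0.003]
contact_force: [1.0, 0.0, -0.6]
gripper_width: 0.294
grasp_force: 35.2
```

```bash
cat >> h.py <<'E'
JO=np.array([.5822,.1422]);JY=-9.5
def J(x,y,z):
    a=np.radians(JY);return np.array([JO[0]+(np.cos(a)*x-np.sin(a)*y)/1000,JO[1]+(np.sin(a)*x+np.cos(a)*y)/1000,z/1000])
E
python3 - <<'E'
from h import *
P,C,o=cur();print(P,o["gripper_width"],o["grasp_force"],o["contact_force"])
print(J(-46,0,110));cmd(J(-46,0,110),tool(80.5))
E
```

```text
[ 0.42987225 -0.20594971  0.12346076] 0.2942808001711757 35.199496150016785 [ 0.97370551  0.01682521 -0.63393124]
[0.53683086 0.14979219 0.11      ]
shift [0.3648 0.0702 0.014 ] rot [  0.4   0.4 -86.3]
```

Call:
arm_command --commands '[0.365,0.07,0.005,0,0,-86,0,0.365,0.07,0.005,0,0,-86,0,0.365,0.07,0.005,0,0,-86,0,0.365,0.07,0.005,0,0,-86,0,0.365,0.07,0.005,0,0,-86,0,0.365,0.07,0.005,0,0,-86,0,0.365,0.07,0.005,0,0,-86,0,0.365,0.07,0.005,0,0,-86,0]'

```text
t: 4.55
eef_pos: [0.5344, 0.158, 0.1143]
tool_rot: [0.001, 0.228, 0.974, 0.002]
contact_force: [0.2, 0.6, -1.1]
gripper_width: 0.297
grasp_force: 35.1
```

```bash
python3 - <<'E'
from h import *
P,C,o=cur();print(P);cmd(J(-46,0,110),tool(80.5))
E
```

```text
[0.53437763 0.15796239 0.11432247]
shift [-0.0058 -0.0063  0.0043] rot [  0.2   0.1 -16.8]
```

Call:
arm_command --commands '[-0.006,-0.006,0.004,0,0,-17,0,-0.006,-0.006,0.004,0,0,-17,0,-0.006,-0.006,0.004,0,0,-17,0,-0.006,-0.006,0.004,0,0,-17,0]'

```text
t: 4.95
eef_pos: [0.5362, 0.1435, 0.1098]
tool_rot: [0.001, 0.09, 0.996, 0.0]
contact_force: [0.5, 0.4, 0.3]
gripper_width: 0.3
grasp_force: 35.1
```

```bash
python3 - <<'E'
from h import *
P,C,o=cur();print(P);cmd(J(-46,0,24),tool(80.5))
c=read_camera("wrist");np.savez("w3.npz",**c);im=cv2.resize(c["img"][90:330,160:480],(800,600),interpolation=2)[:,:,::-1].copy()
for x,y,z in[(-95,-35,12),(-95,105,12),(-43,75,80),(0,0,36),(-46,0,12),(-85,75,31),(-73,0,31)]:
    u=wproj(c,J(x,y,z));print((x,y),u.round(1));cv2.circle(im,tuple(((u-[160,90])*2.5).astype(int)),4,(0,255,0),1)
cv2.imwrite("pics/w3.png",im)
E
```

```text
[0.53617792 0.14347991 0.10979338]
shift [0.0006 0.0063 0.0858] rot [ 0.   0.1 -0.8]
(-95, -35) [281.8 138.9]
(-95, 105) [452.9 139.9]
(-43, 75) [444.8 232.9]
(0, 0) [328.  261.9]
(-46, 0) [327.  197.9]
(-85, 75) [426.5 155. ]
(-73, 0) [327.4 170.8]
```

View pics/w3.png

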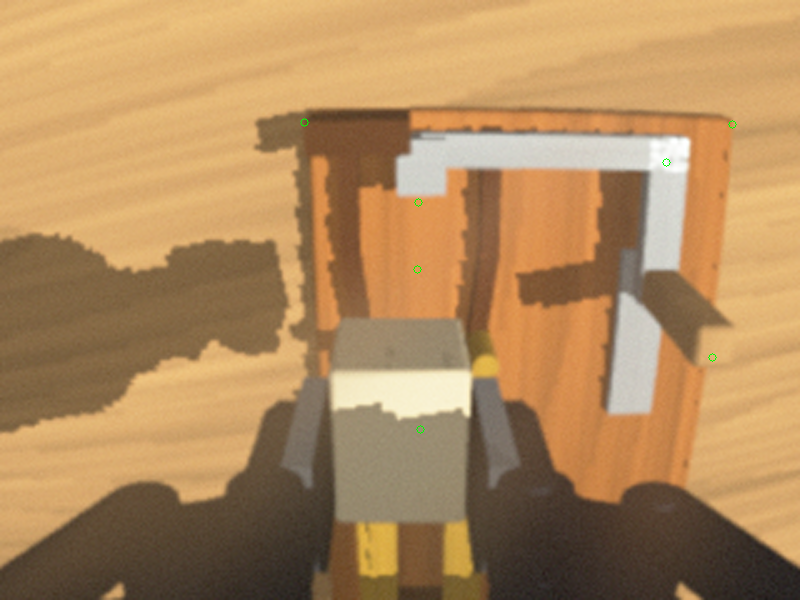

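Picture: nose tip at row 195 (predicted 202), base near edge 115 (123), fin top row 345 (357): jig really is ~2.5 mm further toward its −x; y fits. Blank in hand is square with the bay. Correct and lower.

```bash
sed -i 's/JO=np.array.*;JY/JO=np.array([.5797,.1425]);JY/' h.py; python3 - <<'E'
from h import *
P,C,o=cur();print(P);cmd(J(-44,0,23),tool(80.5))
E
```

```text
[0.5361627  0.14351381 0.10966792]
shift [0.001  0.0061 0.0867] rot [ 0.   0.  -0.7]
```

Call:
arm_command --commands '[0.001,0.006,0.04,0,0,-0.7,0,0.001,0.006,0.06,0,0,-0.7,0,0.001,0.006,0.075,0,0,-0.7,0,0.001,0.006,0.083,0,0,-0.7,0,0.001,0.006,0.0865,0,0,-0.7,0,0.001,0.006,0.0865,0,0,-0.7,0]'

```text
t: 5.6
eef_pos: [0.5366, 0.1495, 0.023]
tool_rot: [0.0, 0.082, 0.997, 0.0]
contact_force: [0.1, -0.6, 0.1]
gripper_width: 0.299
grasp_force: 35.2
```

```bash
python3 - <<'E'
from h import *
P,C,o=cur();print(P,o["contact_force"]);cmd(J(-44,0,23),tool(80.5))
E
```

```text
[0.53661434 0.14946808 0.0230149 ] [ 0.11024996 -0.57506059  0.1320514 ]
shift [0.0004 0.0002 0.    ] rot [0.  0.  0.1]
```

Call:
arm_command --commands '[0,0,0,0,0,0,0.5,0,0,0,0,0,0,0.5,0,0,-0.03,0,0,0,0.5,0,0,-0.08,0,0,0,0.5,0,0,-0.12,0,0,0,0.5,0,0,-0.12,0,0,0,0.5,0,0,-0.12,0,0,0,0.5]'

```text
t: 6.3
eef_pos: [0.5369, 0.1498, 0.1439]
tool_rot: [0.001, 0.081, 0.997, 0.001]
contact_force: [-1.0, 0.7, -0.4]
gripper_width: 0.495
grasp_force: 0.0
```

```bash
cat >> h.py <<'E'
def grip(x,z=64,lean=33,y=75):  # TCP for grasp point at jig (x,y,z), tool leaning back
    M=tool(90+JY,lean,JY);return J(x,y,z)+.019*M[:,2],M
E
python3 - <<'E'
from h import *
P,C,o=cur();print(P,o["contact_force"])
c=read_camera("wrist");np.savez("w4.npz",**c);im=cv2.resize(c["img"][90:330,160:480],(800,600),interpolation=2)[:,:,::-1].copy()
for x,y,z in[(-95,-35,12),(-95,105,12),(-43,75,80),(0,0,36),(-46,0,40),(-73,0,31)]:
    u=wproj(c,J(x,y,z));cv2.circle(im,tuple(((u-[160,90])*2.5).astype(int)),4,(0,255,0),1)
cv2.imwrite("pics/w4.png",im)
p,M=grip(-43);print(p,grip(35)[0]);cmd(p+.05*np.array([0,0,1])-.07*M[:,2],M);cmd(p,M)
E
```

```text
[0.53685555 0.14984991 0.1439303 ] [-1.01084555  0.67807046 -0.42364853]
[0.55987451 0.22186053 0.04806526] [0.63680479 0.20898682 0.04806526]
shift [ 0.0261  0.0753 -0.0142] rot [  0.1 -33.    0.2]
shift [-0.012   0.0752  0.0945] rot [  0.1 -33.    0.2]
```

View pics/w4.png

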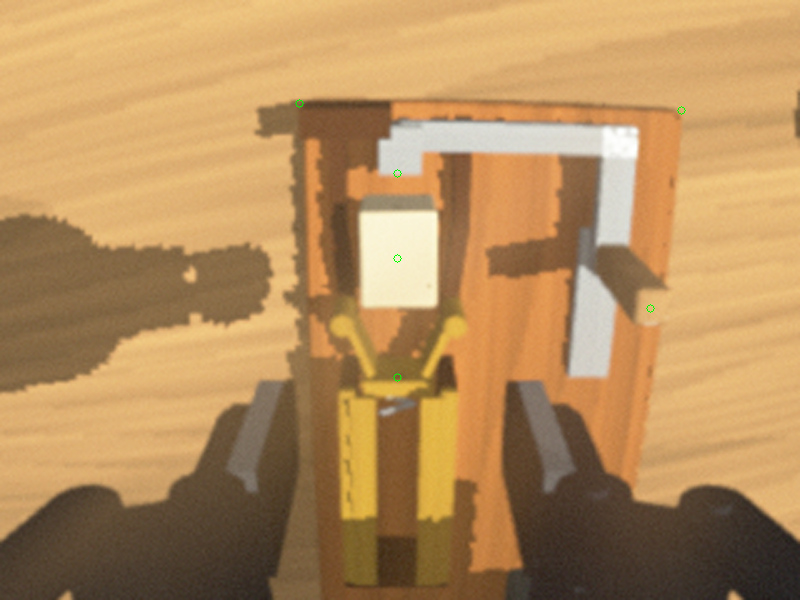

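Blank lies square in the bay ((398,258), as predicted), slide overlay matches (fin top (651,306)). Now the leaning approach to the handle.

Call:
arm_command --commands '[0.026,0.075,-0.014,0,-33,0,0.5,0.026,0.075,-0.014,0,-33,0,0.5,0.026,0.075,-0.014,0,-33,0,0.5,0.026,0.075,-0.014,0,-33,0,0.5,0.026,0.075,-0.014,0,-33,0,0.5,0.026,0.075,-0.014,0,-33,0,0.5,0.026,0.075,-0.014,0,-33,0,0.5]'

```text
t: 7.05
eef_pos: [0.5205, 0.2283, 0.1548]
tool_rot: [0.282, 0.076, 0.956, -0.025]
contact_force: [-0.4, -0.2, 0.9]
gripper_width: 0.499
grasp_force: 0.0
```

```bash
python3 - <<'E'
from h import *
P,C,o=cur();print(P,o["q"].round(2));p,M=grip(-43);cmd(p,M)
E
```

```text
[0.5204767  0.22828326 0.15479671] [-1.41  0.34  0.74  2.27  0.73  0.32  0.01]
shift [0.0245 0.0004 0.1113] rot [-0.  -0.1  0.4]
```

Call:
arm_command --commands '[0.0245,0,0.05,0,0,0,0.5,0.0245,0,0.08,0,0,0,0.5,0.0245,0,0.1,0,0,0,0.5,0.0245,0,0.111,0,0,0,0.5,0.0245,0,0.111,0,0,0,0.5,0.0245,0,0.111,0,0,0,0.5]'

```text
t: 7.65
eef_pos: [0.5627, 0.2192, 0.0486]
tool_rot: [0.282, 0.079, 0.956, -0.024]
contact_force: [0.1, -0.8, 0.4]
gripper_width: 0.504
grasp_force: 0.0
```

```bash
python3 - <<'E'
from h import *
P,C,o=cur();print(P,o["q"].round(2),o["contact_force"]);p,M=grip(-43);cmd(p,M)
c=read_camera("wrist");np.savez("w5.npz",**c);cv2.imwrite("pics/w5.png",cv2.resize(c["img"],(800,500))[:,:,::-1])
E
```

```text
[0.56268081 0.21917321 0.04857119] [-1.09  0.58  0.48  2.24  1.56  0.19 -0.85] [ 0.06547687 -0.78937601  0.3502143 ]
shift [ 0.003   0.0022 -0.0013] rot [-0.1 -0.1  0. ]
```

View pics/w5.png

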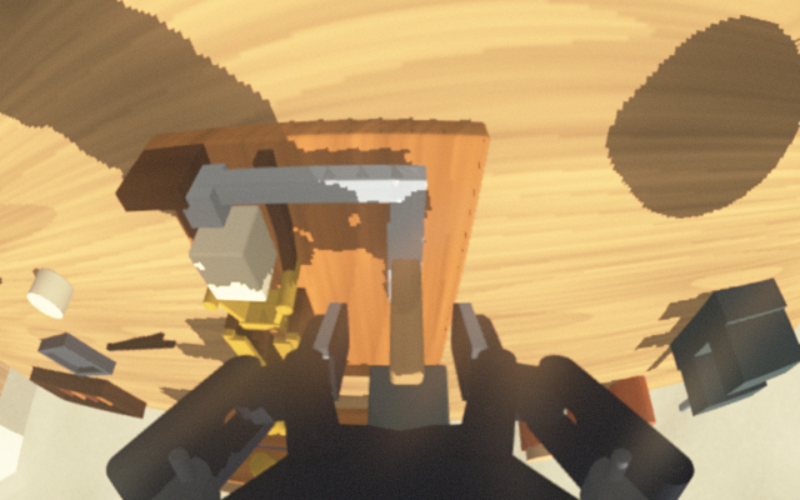

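Fin (405,350) stands centred between the fingers; blank still in the bay at (235,250). Close on the handle.

Call:
arm_command --commands '[0.003,0.001,-0.001,0,0,0,0,0.003,0.001,-0.001,0,0,0,0,0.003,0.001,-0.001,0,0,0,0,0.003,0.001,-0.001,0,0,0,0]' --force 80

```text
t: 8.1
eef_pos: [0.5588, 0.2223, 0.0496]
tool_rot: [0.283, 0.078, 0.956, -0.023]
contact_force: [-4.0, -3.2, 5.6]
gripper_width: 0.125
grasp_force: 78.3
```

```bash
python3 - <<'E'
from h import *
P,C,o=cur();print(P,o["q"].round(2),o["contact_force"],o["gripper_width"],o["grasp_force"]);p,M=grip(35);cmd(p,M);print("jig x dir in tool",C.T@(J(1000,0,0)-J(0,0,0)))
E
```

```text
[0.55879294 0.22227461 0.04961549] [-1.1   0.57  0.48  2.25  1.56  0.19 -0.86] [-3.9568364  -3.21042684  5.60058324] 0.12503460860961338 78.33808422088623
shift [-0.0655 -0.0004  0.0444] rot [0.1 0.  0.1]
jig x dir in tool [-0.83849385 -0.00205459  0.54490718]
```

Call:
arm_command --commands '[-0.008,0,0.0055,0,0,0,0,-0.017,0,0.011,0,0,0,0,-0.025,0,0.0165,0,0,0,0,-0.0335,0,0.022,0,0,0,0,-0.042,0,0.0275,0,0,0,0,-0.05,0,0.0325,0,0,0,0,-0.0585,0,0.038,0,0,0,0,-0.0585,0,0.038,0,0,0,0]'

```text
t: 8.9
eef_pos: [0.6281, 0.2102, 0.0496]
tool_rot: [0.283, 0.079, 0.956, -0.024]
contact_force: [-7.0, -2.6, 8.2]
gripper_width: 0.123
grasp_force: 79.3
```

```bash
python3 - <<'E'
from h import *
P,C,o=cur();print(P,o["q"].round(2),o["contact_force"],o["gripper_width"],o["grasp_force"]);p,M=grip(35);cmd(p,M)
a=np.radians(JY);d=(P-np.array([.5588,.2223,.0496]));print("moved jig x",d@[np.cos(a),np.sin(a),0],"y",d@[-np.sin(a),np.cos(a),0])
E
```

```text
[0.62810907 0.2102372  0.04960504] [-0.92  0.61  0.39  2.12  1.38  0.19 -0.57] [-7.03879347 -2.60284885  8.23162123] 0.12303740374904025 79.33540463447571
shift [-0.0065  0.0002  0.0061] rot [0.  0.  0.1]
moved jig x 0.0703494709953448 y -0.00045806974878329944
```

Call:
arm_command --commands '[-0.004,0,0.0025,0,0,0,0,-0.006,0,0.004,0,0,0,0,-0.0075,0,0.005,0,0,0,0,-0.0085,0,0.0055,0,0,0,0,-0.0085,0,0.0055,0,0,0,0]'

```text
t: 9.4
eef_pos: [0.6355, 0.209, 0.0494]
tool_rot: [0.282, 0.078, 0.956, -0.024]
contact_force: [-20.8, -3.3, 20.7]
gripper_width: 0.127
grasp_force: 82.1
```

```bash
python3 - <<'E'
from h import *
P,C,o=cur();print(P,o["q"].round(2),o["contact_force"],o["gripper_width"],o["grasp_force"])
a=np.radians(JY);d=(P-np.array([.5588,.2223,.0496]));print("moved jig x",d@[np.cos(a),np.sin(a),0],"y",d@[-np.sin(a),np.cos(a),0])
c=read_camera("wrist");np.savez("w6.npz",**c);cv2.imwrite("pics/w6.png",cv2.resize(c["img"],(800,500))[:,:,::-1])
E
```

```text
[0.6355262  0.2090323  0.04943109] [-0.9   0.61  0.38  2.1   1.34  0.19 -0.52] [-20.83113571  -3.33866219  20.7062441 ] 0.1269727490019207 82.13514804840088
moved jig x 0.07786375117943141 y -0.00042226821777295587
```

View pics/w6.png

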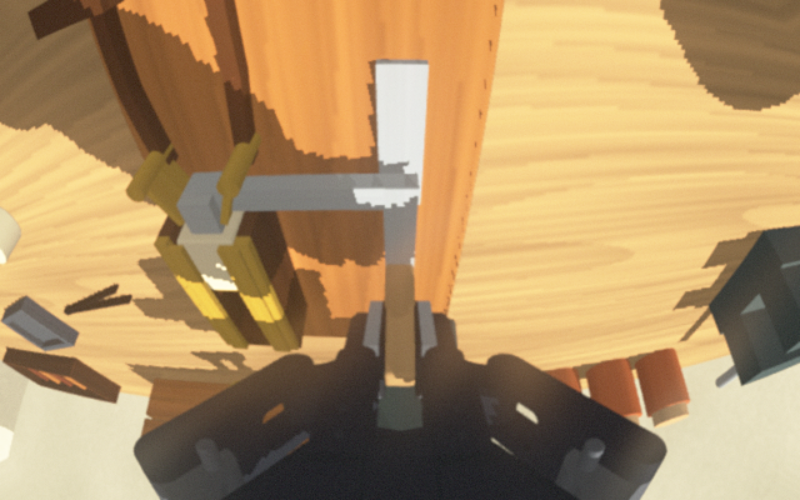

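Picture: nose between the lips at (205,200), blank under the brass strips at (208,265), forces show the end stop (77.9 mm). Let go.

Call:
arm_command --commands '[0,0,0,0,0,0,0.6,0,0,0,0,0,0,0.6,0,0,0,0,0,0,0.6,0,0,0,0,0,0,0.6,0,0,0,0,0,0,0.6,0,0,0,0,0,0,0.6]'

```text
t: 10.05
eef_pos: [0.6381, 0.2098, 0.0492]
tool_rot: [0.283, 0.078, 0.956, -0.023]
contact_force: [0.9, -0.5, -0.0]
gripper_width: 0.602
grasp_force: 0.0
```

```bash
python3 - <<'E'
from h import *
P,C,o=cur();print(P,o["contact_force"],o["gripper_width"])
c=read_camera("wrist");np.savez("w7.npz",**c);cv2.imwrite("pics/w7.png",cv2.resize(c["img"],(800,500))[:,:,::-1])
E
```

```text
[0.63808263 0.20980196 0.04918854] [ 0.85528396 -0.53684057 -0.04944622] 0.6021141051265326
```

View pics/w7.png

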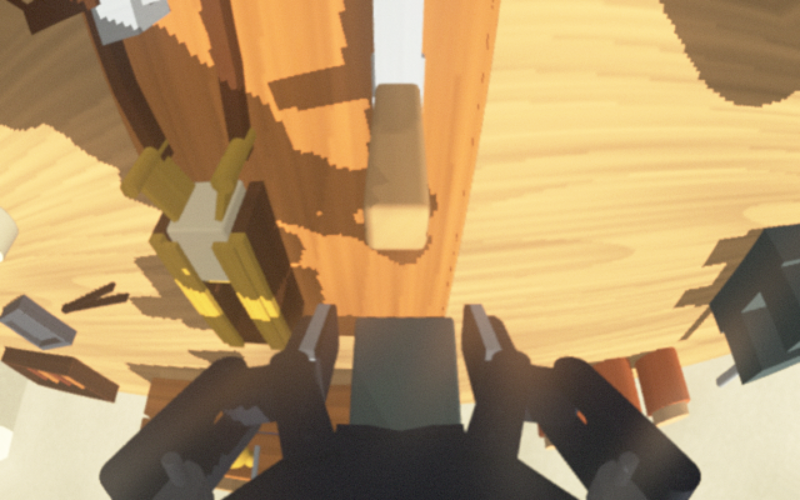

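Picture: slide is home (nose (130,20), fin top (400,225)), blank held behind the lips at (205,225). Retreat along the tool axis, then to blank b.

Call:
arm_command --commands '[0,0,-0.04,0,0,0,0.6,0,0,-0.08,0,0,0,0.6,0,0,-0.12,0,0,0,0.6,0,0,-0.16,0,0,0,0.6,0,0,-0.16,0,0,0,0.6]'

```text
t: 10.6
eef_pos: [0.5517, 0.2262, 0.1877]
tool_rot: [0.285, 0.078, 0.955, -0.02]
contact_force: [0.5, -0.1, -0.3]
gripper_width: 0.601
grasp_force: 0.0
```

```bash
python3 - <<'E'
from h import *
P,C,o=cur();print(P,o["q"].round(2),o["contact_force"])
cmd([.49,0.0,.20],tool(60));cmd([.472,-.3175,.15],tool(37))
E
```

```text
[0.55173809 0.22615398 0.18773311] [-0.87  0.24  0.16  2.17  0.9   0.51 -0.07] [ 0.45641181 -0.14320501 -0.2880981 ]
shift [ 0.0132 -0.233  -0.025 ] rot [ 6.4 32.7 20.1]
shift [ 0.0117 -0.5496  0.0332] rot [13.  31.4 42.4]
```

Call:
arm_command --commands '[0.013,-0.233,-0.025,6.4,32.7,20,1,0.013,-0.233,-0.025,6.4,32.7,20,1,0.013,-0.233,-0.025,6.4,32.7,20,1,0.013,-0.233,-0.025,6.4,32.7,20,1,0.013,-0.233,-0.025,6.4,32.7,20,1,0.013,-0.233,-0.025,6.4,32.7,20,1]'

```text
t: 11.2
eef_pos: [0.4909, -0.0103, 0.1976]
tool_rot: [-0.001, 0.266, 0.964, -0.005]
contact_force: [-0.9, -0.3, -0.6]
gripper_width: 0.994
grasp_force: 0.0
```

```bash
python3 - <<'E'
from h import *
P,C,o=cur();print(P,o["q"].round(2));cmd([.472,-.3175,.15],tool(37))
E
```

```text
[ 0.49091293 -0.01028154  0.19758945] [-0.25  0.22  0.16  2.03 -0.03  0.91  0.96]
shift [-0.1415 -0.2729  0.0503] rot [-0.6  0.1 22.1]
```

Call:
arm_command --commands '[-0.141,-0.273,0.05,-0.6,0,22,1,-0.141,-0.273,0.05,-0.6,0,22,1,-0.141,-0.273,0.05,-0.6,0,22,1,-0.141,-0.273,0.05,-0.6,0,22,1,-0.141,-0.273,0.05,-0.6,0,22,1,-0.141,-0.273,0.05,-0.6,0,22,1,-0.141,-0.273,0.05,-0.6,0,22,1,-0.141,-0.273,0.05,-0.6,0,22,1]'

```text
t: 12.0
eef_pos: [0.4737, -0.3118, 0.1483]
tool_rot: [0.0, 0.441, 0.898, -0.0]
contact_force: [-0.2, 0.7, 0.1]
gripper_width: 0.998
grasp_force: 0.0
```

```bash
python3 - <<'E'
from h import *
P,C,o=cur();print(P,np.degrees(np.arctan2(C[1,1],C[0,1])),C[:,2]);c=read_camera("wrist");np.savez("w8.npz",**c);blank(c,near=[.472,-.317])
print("cam",c["pose"][:3,3])
# top face only: split bright top from side by value
hsv=cv2.cvtColor(c["img"],cv2.COLOR_RGB2HSV);u=wproj(c,[.472,-.3175,.028]).astype(int);print(u)
print(hsv[u[1]-30:u[1]+30:3,u[0],2],hsv[u[1]-30:u[1]+30:3,u[0],1])
E
```

```text
[ 0.4737052  -0.3118104   0.14826766] 37.67459719059744 [ 6.59678745e-04 -6.68432247e-04 -9.99999559e-01]
[314. 190.] 1199 ctr [ 469.6 -314.1] size [26.1 38.7] ang 34.6
cam [ 0.42613135 -0.249888    0.29122536]
[314 194]
[215 221 183 182 244 245 244 244 243 242 241 242 239 239 238 238 181 217
 217 212] [121 122  71  70  48  48  50  51  51  53  54  51  58  59  59  61 111 122
 122 119]
```

```bash
python3 - <<'E'
from h import *
t=dict(np.load("top0.npz"));print("canister",onplane(t,(426,195),.056))
cmd([.471,-.3165,.008],tool(34.6))
E
```

```text
canister [ 0.5803247  -0.31448571  0.056     ]
shift [-0.0034 -0.0074  0.1405] rot [0.1 0.  3.3]
```

Call:
arm_command --commands '[-0.0035,-0.007,0.05,0,0,3.3,0.55,-0.0035,-0.007,0.09,0,0,3.3,0.55,-0.0035,-0.007,0.12,0,0,3.3,0.55,-0.0035,-0.007,0.14,0,0,3.3,0.55,-0.0035,-0.007,0.14,0,0,3.3,0.55]' --force 35

```text
t: 12.55
eef_pos: [0.4713, -0.3123, 0.0069]
tool_rot: [-0.002, 0.463, 0.886, 0.002]
contact_force: [-0.9, -0.1, 0.7]
gripper_width: 0.548
grasp_force: 0.0
```

```bash
python3 - <<'E'
from h import *
P,C,o=cur();print(P,o["contact_force"]);cmd([.471,-.3165,.008],tool(34.6))
E
```

```text
[ 0.47128087 -0.31231783  0.00690033] [-0.88680185 -0.09461537  0.67058495]
shift [-0.0033 -0.0026 -0.0011] rot [ 0.1 -0.3  0.3]
```

Call:
arm_command --commands '[-0.003,-0.0025,-0.001,0,0,0,0.55,-0.003,-0.0025,-0.001,0,0,0,0,-0.003,-0.0025,-0.001,0,0,0,0,-0.003,-0.0025,-0.001,0,0,0,0,-0.003,-0.0025,-0.001,0,0,0,0]'

```text
t: 13.05
eef_pos: [0.4732, -0.3206, 0.0123]
tool_rot: [0.003, 0.464, 0.886, 0.001]
contact_force: [-0.6, 0.6, 8.0]
gripper_width: 0.295
grasp_force: 35.4
```

```bash
python3 - <<'E'
from h import *
P,C,o=cur();print(P,o["contact_force"],o["gripper_width"],o["grasp_force"]);print("blank ctr in tool",C.T@(np.array([.471,-.3165,.014])-P))
E
```

```text
[ 0.47324498 -0.32061568  0.01230151] [-0.64928368  0.58967019  7.99093757] 0.29549102792131066 35.38204550743103
blank ctr in tool [ 0.00465559  0.00050208 -0.00171376]
```

Call:
arm_command --commands '[0,0,-0.05,0,0,0,0,0,0,-0.1,0,0,0,0,0,0,-0.12,0,0,0,0,0,0,-0.12,0,0,0,0]'

```text
t: 13.45
eef_pos: [0.4737, -0.3216, 0.1349]
tool_rot: [0.005, 0.465, 0.886, 0.001]
contact_force: [0.5, 0.4, -0.2]
gripper_width: 0.292
grasp_force: 34.8
```

```bash
python3 - <<'E'
from h import *
P,C,o=cur();print(P,o["gripper_width"],o["grasp_force"]);cmd(J(-44,0,115),tool(80.5))
E
```

```text
[ 0.47372989 -0.3216159   0.13488346] 0.2915019981176273 34.75623607635498
shift [0.3525 0.3192 0.0194] rot [  0.2   0.6 -45.9]
```

Call:
arm_command --commands '[0.352,0.319,0.01,0,0.6,-46,0,0.352,0.319,0.01,0,0.6,-46,0,0.352,0.319,0.01,0,0.6,-46,0,0.352,0.319,0.01,0,0.6,-46,0,0.352,0.319,0.01,0,0.6,-46,0,0.352,0.319,0.01,0,0.6,-46,0,0.352,0.319,0.01,0,0.6,-46,0,0.352,0.319,0.01,0,0.6,-46,0]'

```text
t: 14.25
eef_pos: [0.5232, 0.0782, 0.1221]
tool_rot: [-0.003, 0.082, 0.997, 0.003]
contact_force: [1.2, -0.7, -1.1]
gripper_width: 0.296
grasp_force: 34.7
```

```bash
python3 - <<'E'
from h import *
P,C,o=cur();print(P);cmd(J(-44,0,115),tool(80.5))
E
```

```text
[0.52322408 0.07818807 0.12206559]
shift [-0.0013  0.0727  0.0074] rot [ 0.3 -0.4  0.1]
```

Call:
arm_command --commands '[-0.001,0.072,0.007,0,0,0,0,-0.001,0.072,0.007,0,0,0,0,-0.001,0.072,0.007,0,0,0,0,-0.001,0.072,0.007,0,0,0,0]'

```text
t: 14.65
eef_pos: [0.5358, 0.147, 0.1152]
tool_rot: [-0.004, 0.081, 0.997, 0.002]
contact_force: [0.3, -0.1, -0.3]
gripper_width: 0.294
grasp_force: 34.7
```

```bash
python3 - <<'E'
from h import *
P,C,o=cur();print(P,o["joint_vel"].round(3));cmd(J(-44,0,24.8),tool(80.5))
# height of the blank in hand: side/top edges of ivory region in tool coordinates
c=read_camera("wrist");np.savez("w9.npz",**c)
hsv=cv2.cvtColor(c["img"],cv2.COLOR_RGB2HSV);m=((hsv[...,1]<85)&(hsv[...,2]>110)).astype(np.uint8)
k,l,st,ce=cv2.connectedComponentsWithStats(m)
print([(st[i],ce[i].round()) for i in range(1,k) if st[i,4]>300 and abs(ce[i][0]-320)<80])
w3=dict(np.load("w3.npz"));hsv=cv2.cvtColor(w3["img"],cv2.COLOR_RGB2HSV);m=((hsv[...,1]<85)&(hsv[...,2]>110)).astype(np.uint8)
k,l,st,ce=cv2.connectedComponentsWithStats(m)
print([(st[i],ce[i].round()) for i in range(1,k) if st[i,4]>300 and abs(ce[i][0]-320)<80])
E
```

```text
[0.53582444 0.14697156 0.11523658] [ 0.029 -0.014  0.025  0.012  0.006  0.004  0.   ]
shift [-0.0007  0.0024  0.0904] rot [ 0.2 -0.4  0.2]
[(array([ 314,  144,  116,  112, 3451], dtype=int32), array([387., 179.])), (array([ 273,  212,   94,   83, 4904], dtype=int32), array([320., 255.]))]
[(array([ 318,  142,  118,  114, 3612], dtype=int32), array([393., 177.])), (array([ 273,  218,   94,   81, 4985], dtype=int32), array([320., 259.]))]
```

Call:
arm_command --commands '[-0.001,0.0015,0.04,0,-0.4,0,0,-0.001,0.0015,0.06,0,-0.4,0,0,-0.001,0.0015,0.078,0,-0.4,0,0,-0.001,0.0015,0.086,0,-0.4,0,0,-0.001,0.0015,0.09,0,-0.4,0,0,-0.001,0.0015,0.09,0,-0.4,0,0]'

```text
t: 15.3
eef_pos: [0.5375, 0.1482, 0.0261]
tool_rot: [0.001, 0.082, 0.997, 0.003]
contact_force: [0.5, -0.3, 0.0]
gripper_width: 0.295
grasp_force: 34.8
```

```bash
python3 - <<'E'
from h import *
P,C,o=cur();print(P,o["contact_force"]);cmd(J(-44,0,24.5),tool(80.5))
E
```

```text
[0.53748853 0.14823923 0.02610781] [ 0.52331243 -0.31826016  0.03756301]
shift [0.0014 0.0013 0.0016] rot [0.3 0.  0.1]
```

Call:
arm_command --commands '[0.001,0.001,0.0018,0,0,0,0,0.001,0.001,0.0018,0,0,0,0,0.001,0.001,0.0018,0,0,0,0.5,0.001,0.001,0.0018,0,0,0,0.5,0.001,0.001,-0.03,0,0,0,0.5,0.001,0.001,-0.08,0,0,0,0.5,0.001,0.001,-0.118,0,0,0,0.5,0.001,0.001,-0.118,0,0,0,0.5]'

```text
t: 16.1
eef_pos: [0.54, 0.1508, 0.1497]
tool_rot: [0.005, 0.082, 0.997, 0.005]
contact_force: [1.6, 0.2, 0.0]
gripper_width: 0.495
grasp_force: 0.0
```

```bash
python3 - <<'E'
from h import *
P,C,o=cur();print(P,o["contact_force"],o["gripper_width"])
c=read_camera("wrist");np.savez("w10.npz",**c)
blank(c,.040,J(-46,0,0)[:2]);blank(c,.040,J(20,0,0)[:2]);print(J(-44,0,0)*1000)
w4=dict(np.load("w4.npz"));blank(w4,.040,J(-46,0,0)[:2])
p,M=grip(-43);cmd(p+.05*np.array([0,0,1])-.07*M[:,2],M)
E
```

```text
[0.54002918 0.15076697 0.14974287] [1.55059508 0.24176352 0.03984475] 0.49505755331389817
[375. 165.] 2727 ctr [539.  185.6] size [86.  90.7] ang 79.6
[317. 182.] 1284 ctr [530.5 151.5] size [25.3 37.2] ang 81.2
[316. 248.] 643 ctr [591.  139.9] size [24.4 41.4] ang 80.4
[316. 248.] 643 ctr [591.  139.9] size [24.4 41.4] ang 80.4
[261. 262.] 377 ctr [599.7  85.6] size [11.4 49.3] ang 63.7
[376. 256.] 242 ctr [611.  194.8] size [34.7  8.6] ang 12.5
[536.30343353 149.76209466   0.        ]
[372. 153.] 2037 ctr [515.6 190. ] size [85.8 43.2] ang 79.6
[319. 191.] 1337 ctr [532.4 150.2] size [25.5 37.7] ang 81.4
shift [ 0.0285  0.0743 -0.0092] rot [  0.5 -32.7  -0. ]
```

Blank b sits square in the bay (2 mm behind where the first was). Repeat the push.

Call:
arm_command --commands '[0.028,0.074,-0.009,0,-32.7,0,0.5,0.028,0.074,-0.009,0,-32.7,0,0.5,0.028,0.074,-0.009,0,-32.7,0,0.5,0.028,0.074,-0.009,0,-32.7,0,0.5,0.028,0.074,-0.009,0,-32.7,0,0.5,0.028,0.074,-0.009,0,-32.7,0,0.5,0.028,0.074,-0.009,0,-32.7,0,0.5]'

```text
t: 16.85
eef_pos: [0.5183, 0.2274, 0.1515]
tool_rot: [0.28, 0.077, 0.957, -0.022]
contact_force: [0.2, -0.4, -0.8]
gripper_width: 0.501
grasp_force: 0.0
```

```bash
python3 - <<'E'
from h import *
P,C,o=cur();print(P,o["q"].round(2));p,M=grip(-43);cmd(p,M)
E
```

```text
[0.5182608  0.22743407 0.15147769] [-1.17  0.29  0.45  2.26  0.92  0.4  -0.17]
shift [0.0204 0.0009 0.1097] rot [ 0.3 -0.4  0.3]
```

Call:
arm_command --commands '[0.021,0.001,0.05,0,-0.4,0,0.5,0.021,0.001,0.08,0,-0.4,0,0.5,0.021,0.001,0.1,0,-0.4,0,0.5,0.021,0.001,0.11,0,-0.4,0,0.5,0.021,0.001,0.11,0,-0.4,0,0.5,0.021,0.001,0.11,0,-0.4,0,0.5]'

```text
t: 17.45
eef_pos: [0.5626, 0.2212, 0.0493]
tool_rot: [0.284, 0.079, 0.955, -0.021]
contact_force: [0.5, 0.3, 0.7]
gripper_width: 0.505
grasp_force: 0.0
```

```bash
python3 - <<'E'
from h import *
P,C,o=cur();print(P,o["q"].round(2),o["contact_force"]);p,M=grip(-43);cmd(p,M)
E
```

```text
[0.5626023  0.22117332 0.0493413 ] [-1.1   0.58  0.49  2.24  1.6   0.18 -0.9 ] [0.46093029 0.3402208  0.66505233]
shift [ 0.003   0.0002 -0.0005] rot [ 0.3  0.1 -0.1]
```

Call:
arm_command --commands '[0.003,0,-0.001,0,0,0,0,0.003,0,-0.001,0,0,0,0,0.003,0,-0.001,0,0,0,0,0.003,0,-0.001,0,0,0,0]' --force 80

```text
t: 17.85
eef_pos: [0.5591, 0.2223, 0.0493]
tool_rot: [0.285, 0.079, 0.955, -0.021]
contact_force: [-3.7, -1.1, 5.0]
gripper_width: 0.126
grasp_force: 78.2
```

```bash
python3 - <<'E'
from h import *
P,C,o=cur();print(P,o["q"].round(3),o["contact_force"],o["gripper_width"],o["grasp_force"]);print("jig x dir in tool",C.T@(J(1000,0,0)-J(0,0,0)))
E
```

```text
[0.55907433 0.22232804 0.04926744] [-1.102  0.576  0.479  2.249  1.616  0.187 -0.914] [-3.7071592  -1.11483414  5.03081612] 0.12643671788539831 78.17744135856628
jig x dir in tool [-0.83708659 -0.00267965  0.54706386]
```

Call:
arm_command --commands '[-0.008,0,0.0055,0,0,0,0,-0.017,0,0.011,0,0,0,0,-0.025,0,0.0165,0,0,0,0,-0.0335,0,0.022,0,0,0,0,-0.042,0,0.0275,0,0,0,0,-0.05,0,0.0325,0,0,0,0,-0.0585,0,0.038,0,0,0,0,-0.0585,0,0.038,0,0,0,0]'

```text
t: 18.65
eef_pos: [0.6279, 0.2103, 0.0493]
tool_rot: [0.284, 0.079, 0.955, -0.021]
contact_force: [-7.2, -1.3, 9.0]
gripper_width: 0.124
grasp_force: 79.4
```

Call:
arm_command --commands '[-0.004,0,0.0025,0,0,0,0,-0.006,0,0.004,0,0,0,0,-0.0075,0,0.005,0,0,0,0,-0.0085,0,0.0055,0,0,0,0,-0.0085,0,0.0055,0,0,0,0]'

```text
t: 19.15
eef_pos: [0.6356, 0.2091, 0.0491]
tool_rot: [0.284, 0.079, 0.955, -0.021]
contact_force: [-20.1, -2.5, 20.2]
gripper_width: 0.125
grasp_force: 81.8
```

```bash
python3 - <<'E'
from h import *
P,C,o=cur();print(P,o["q"].round(2),o["contact_force"],o["gripper_width"],o["grasp_force"])
a=np.radians(JY);d=(P-np.array([.55907,.22233,.04927]));print("moved jig x",d@[np.cos(a),np.sin(a),0],"y",d@[-np.sin(a),np.cos(a),0])
E
```

```text
[0.63558644 0.20906692 0.04911011] [-0.89  0.61  0.38  2.11  1.39  0.18 -0.57] [-20.06781759  -2.50343724  20.16458364] 0.12466653220993645 81.8144416809082
moved jig x 0.07765610206670437 y -0.00045232825659611946
```

At the stop again (same position and force). Let go, then check and retreat.

Call:
arm_command --commands '[0,0,0,0,0,0,0.6,0,0,0,0,0,0,0.6,0,0,0,0,0,0,0.6,0,0,0,0,0,0,0.6,0,0,0,0,0,0,0.6,0,0,0,0,0,0,0.6]'

```text
t: 19.75
eef_pos: [0.6381, 0.2094, 0.0488]
tool_rot: [0.284, 0.079, 0.955, -0.021]
contact_force: [0.5, 0.5, 0.7]
gripper_width: 0.6
grasp_force: 0.0
```

Call:
arm_command --commands '[0,0,-0.04,0,0,0,0.6,0,0,-0.08,0,0,0,0.6,0,0,-0.12,0,0,0,0.6,0,0,-0.16,0,0,0,0.6,0,0,-0.2,0,0,0,0.6,0,0,-0.2,0,0,0,0.6,0,0,-0.2,0,0,0,0.6]'

```text
t: 20.45
eef_pos: [0.5302, 0.2266, 0.2172]
tool_rot: [0.285, 0.079, 0.955, -0.02]
contact_force: [-0.2, -0.1, -0.8]
gripper_width: 0.598
grasp_force: 0.0
```

```bash
python3 - <<'E'
from h import *
P,C,o=cur();print(P,o["contact_force"],o["gripper_width"])
c=read_camera("wrist");np.savez("w11.npz",**c);t=read_camera("top");t0=dict(np.load("top0.npz"));s=read_camera("scene")
def ivory(im):
    h=cv2.cvtColor(im,cv2.COLOR_RGB2HSV);return ((h[...,1]<85)&(h[...,2]>110)).astype(np.uint8)
k,l,st,ce=cv2.connectedComponentsWithStats(ivory(c["img"]))
for i in range(1,k):
    if st[i,4]>100:
        p=wplane(c,ce[i],.04)[:2]-JO;a=np.radians(JY);print(ce[i].round(),st[i,4],"jig",((np.array([[np.cos(a),np.sin(a)],[-np.sin(a),np.cos(a)]])@p)*1000).round())
print("expected px lips,mag1,mag2,bay,fin",[wproj(c,J(*q)).round() for q in[(0,0,36),(20,0,40),(54,0,40),(-44,0,12),(-43,75,80)]])
cv2.imwrite("pics/x.png",c["img"][:,:,::-1])
d=np.abs(t["img"].astype(int)-t0["img"]).max(2)>50
k,l,st,ce=cv2.connectedComponentsWithStats(d.astype(np.uint8));print("top changes",[(st[i].tolist()) for i in range(1,k) if st[i,4]>12])
E
```

```text
[0.53019397 0.2265513  0.21715789] [-0.15227958 -0.1024062  -0.79723071] 0.5982755782019775
[287.  63.] 1934 jig [-82.  47.]
[251. 146.] 786 jig [17.  0.]
[108. 147.] 663 jig [   5. -189.]
[ 27. 183.] 847 jig [  63. -430.]
[567. 291.] 26875 jig [640. 962.]
[542. 193.] 567 jig [ 98. 424.]
[100. 213.] 986 jig [ 148. -294.]
[330. 214.] 159 jig [143.  91.]
[251. 263.] 456 jig [295. -48.]
[388. 264.] 444 jig [302. 204.]
[ 67. 325.] 16005 jig [ 1354. -1496.]
[370. 300.] 674 jig [496. 198.]
[201. 368.] 1532 jig [2125. -807.]
[438. 368.] 1526 jig [2228. 1011.]
expected px lips,mag1,mag2,bay,fin [array([249., 132.]), array([251., 148.]), array([255., 170.]), array([247.,  86.]), array([319., 124.])]
top changes [[255, 180, 11, 23, 121], [195, 212, 5, 7, 27], [102, 215, 126, 116, 5110], [260, 216, 6, 13, 37], [273, 219, 223, 181, 10175], [254, 228, 5, 6, 22], [421, 229, 17, 14, 132], [381, 248, 16, 10, 136], [172, 310, 240, 70, 7405], [127, 334, 65, 66, 2821]]
```

```bash
python3 - <<'E'
from h import *
c=dict(np.load("w11.npz"))
for x in range(-80,95,8):
    u=wproj(c,J(x,0,40)).round().astype(int);print(x,u,c["img"][u[1],u[0]],end=" ")
t=read_camera("top");print()
for x in range(0,95,8):
    u=proj(t,J(x,0,40)).round().astype(int);print(x,t["img"][u[1],u[0]],end=" ")
E
```

```text
-80 [236  68] [135 130 117] -72 [237  75] [147  99  59] -64 [238  83] [138  97  60] -56 [240  90] [179 120  67] -48 [241  97] [235 161  88] -40 [242 104] [235 161  81] -32 [243 110] [234 163  88] -24 [245 116] [237 163  90] -16 [246 123] [191 172 138] -8 [247 129] [189 168 135] 0 [248 134] [246 236 198] 8 [249 140] [254 251 231] 16 [250 146] [254 251 230] 24 [251 151] [254 251 231] 32 [252 156] [254 252 231] 40 [254 161] [254 251 230] 48 [255 166] [254 251 228] 56 [256 171] [243 232 189] 64 [257 175] [172 156 123] 72 [258 180] [105  82  58] 80 [258 184] [97 71 46] 88 [259 188] [98 72 42] 
0 [195 184 148] 8 [193 181 147] 16 [195 185 151] 24 [206 196 161] 32 [204 194 159] 40 [208 198 162] 48 [190 180 144] 56 [193 182 145] 64 [95 88 69] 72 [74 55 21] 80 [68 53 39] 88 [34 23 16]
```

```bash
python3 -c "
from station import hand_in;print(hand_in())"
```

```text
the job is handed in; nothing more can be done
None
```

Both blanks are loaded in the magazine behind the lips and the slide snapped home after each push; the job was handed in at about 20 s, with the other bench items not touched.

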